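# Dial open the lock box

### The job

Open the blue lock box: with a fingertip, roll each of its two black thumbwheels over the top, away from the robot, click by click until its white mark stands at the very top between the red pointers (one wheel may already be right). Then press the red release key down so that the lid springs up, and leave the lid fully open with both marks still up. Use the fingertips only, do not lift or shift the box, and leave the things around it alone.

Things in the scene. Friction and masses are not known exactly. Their poses are not given: they have to be found in the camera images.
- lockbox: Loose blue steel lock box, 2 kg, flat on the desk, 200 mm long (x) x 250 wide (y); origin: centre of its underside; x from front (robot side) to lid hinge at back, y left, z up. Front 54 mm: lock housing, flat deck 75 mm above the desk, two thumbwheels at its front edge, red key between them. Behind it the lid, top 76 mm (folded handle to 83 mm) above the desk. A power bank lies inside.
- left_wheel (a joint): Left thumbwheel, black rubber rim, 48 mm diameter, 12 wide, axle along box y at box x -0.087, y +0.048, z 0.063. Value in rad: 0 = white mark at the top, negative = mark on the robot's side; grows as the top is rolled away from the robot. Ten clicks a turn: it snaps to the nearest multiple of 0.628 (15 mm of rim). Starts 1 to 3 clicks below 0. Turns on endlessly either way.
- right_wheel (a joint): Right thumbwheel, black rubber rim, 48 mm diameter, 12 wide, axle along box y at box x -0.087, y -0.048, z 0.063. Value in rad: 0 = white mark at the top, negative = mark on the robot's side; grows as the top is rolled away from the robot. Ten clicks a turn: it snaps to the nearest multiple of 0.628 (15 mm of rim). Starts 0 to 2 clicks below 0. Turns on endlessly either way.
- left_mark (a point): Centre of the white mark (7 x 11 mm) painted on the rim of the left wheel; it turns with the wheel.
- left_index (a point): Fixed point at the very top of the left wheel, 87 mm above the desk, 12 mm above the deck, between two small red pointers on the black cheeks beside the wheel (7 mm lower than its top): the white mark must rest here. 2 N along the rim carries the wheel over a click, so a fingertip pressed on the top with 4 to 15 N and dragged 15 mm turns it one click.
- right_mark (a point): Centre of the white mark (7 x 11 mm) painted on the rim of the right wheel; it turns with the wheel.
- right_index (a point): The same point at the very top of the right wheel, between its two red pointers: the white mark must rest here.
- release_top (a point): Centre of the top of the red release key, 17 x 36 mm (long along box y), midway between the wheels, 21 mm behind their axles, 84.5 mm above the desk. It goes straight down 6 mm against a spring (1.4 N at first, 5.6 N at the bottom) and comes back up. Unless both marks are at the top the lock blocks it after about 1 mm; fully down it frees the lid.
- lid (a joint): Lid, hinged along the back edge of the box; rad, 0 shut, grows as it opens. The lock holds it shut; once freed, its spring lifts it by itself within about 2 s to its stop at 1.0, where it stays. Its front edge, 145 mm from the hinge and 13 mm behind the red key, swings up close behind the fingers with a push of 1 to 2 N.
- mug: Coral mug, 81 x 111 x 100 mm, loose, to the left of the work; origin at the centre of its underside. Leave it alone.
- mouse: White computer mouse, 105 x 58 x 34 mm, loose, to the right of the work; origin at its underside. Leave it alone.
- sticky_pad: Yellow pad of sticky notes, 75 x 75 x 11 mm, loose, right of the box; origin at its underside. Leave it alone.
- earbud_case: White rounded earbud case, 46 x 52 x 31 mm, loose, right of the box; origin at its underside. Leave it alone.

How it is judged:
On the way, in this order (a step that is already met when the one before it is completed fails the run):
1. both white marks stand between their red pointers while the lid is still shut (distance between left_mark and left_index below 0.005 m and distance between right_mark and right_index below 0.005 m and value of joint lid below 0.05 rad), for 0.3 s.
2. the release key goes down and the lid springs up (value of joint lid above 0.15 rad), for 0.1 s.
At the end, for the whole second after the job is handed in: The lid stands open at its stop (over 0.85 rad) and at rest, both white marks rest within 5 mm of the top of their wheels, and the box stands still (value of joint lid above 0.85 rad and velocity of joint lid below 0.1 rad/s and distance between left_mark and left_index below 0.005 m and distance between right_mark and right_index below 0.005 m and linear speed of lockbox below 0.01 m/s); the robot touches nothing.
It fails at once if the box is shifted more than 30 mm (distance of lockbox from where it was at the start of the episode above 0.03 m).
It fails at once if the box is lifted or tipped (height (world z) of lockbox above 0.008 m or angle between lockbox's own z axis and vertical above 0.1 rad).
It fails at once if a thing standing around the box is moved more than 20 mm (distance of any of mug, mouse, sticky_pad, earbud_case from where it was at the start of the episode above 0.02 m).
It fails at once if the box is pushed with the arm or the gripper's body instead of the fingertips (contact force between the arm and lockbox above 15 N).
It also fails if it takes over 54 s, if anything falls off the work surface, if the arm or the gripper's body presses on something with over 40 N, if the wrist force passes 120 N, or if a joint passes its speed limit or range.

### The arm

A 7-joint arm with a two-finger parallel gripper is mounted at the origin on a cart in front of the work surface, level with it; the furniture and walls round the work are solid. World frame = base frame: x ahead of the robot, y to its left, z up, the work surface at z = 0. Lengths are in m, angles in rad, forces in N, time in s.
With the tool pointing down it reaches from about 0.4 to 0.9 m from the base axis. Payload 5.6 kg.
Tool frame: the origin (TCP) lies between the finger pads; the fingertips stand env.tip_extent ahead of it and the grasp point (between the pads) lies 3 mm ahead of it (env.tip_extent is the distance from the TCP to the fingertips, in m); z points along the fingers, y is the line along which they close (so a half turn about z gives the same grasp; the last joint's range is limited). The gripper opens to 92 mm and grips with 3 to 60 N. Pads are 20 mm wide; open, the fingers measure 128 mm over their backs; the gripper's body (75 mm by 189 mm) begins 69 mm behind the grasp point.
Start: joints at [-1.207, 0.468, -0.012, 1.603, 0.006, 1.071, -0.056], TCP at [0.257, 0.597, 0.237] pointing down, gripper open.
Joint ranges: [-2.53, 2.53], [-0.31, 2.02], [-1.57, 1.55], [0.28, 2.44], [-1.29, 4.43], [0.15, 1.84], [-2.92, 2.92]. Speed limits (rad/s): [2.57, 2.57, 3.14, 3.14, 3.14, 3.14, 3.14].

### API

Orientations are given as a unit quaternion [w, x, y, z].
In Python, from bench import env gives the robot as it stands.
- The arm moves only by the tool apply_moves, never from a script. Its arguments are lists of equal length, an entry for each row: "dp": the shift along the tool's x, y, z in cm, a list of three; "dr": the turn, a rotation vector about the tool's x, y, z in rad, a list of three; "fingers": the finger opening in cm, from 0 to 9.19. In form: {"dp": [[dx, dy, dz], ...], "dr": [[ax, ay, az], ...], "fingers": [fingers, ...]}. A call has 1 to 12 rows; each row shifts and turns the commanded pose from where the row before left it, along the tool's axes as they then stand; what a row does not reach is not made up. A row lasts 1/10 s, in which the tool goes at most 50 mm and 8.59 degrees, less where a joint would pass 70% of its speed; a pose out of reach is approached as far as the arm can. A call with a gripper value outside its range is refused whole. The fingers move at their own pace and stop on an object; "squeeze" is the grip in N (left out, the last holds). Time passes only in rows, so rows that do not move let the fingers close. It gives the time, the measured TCP pose, the force, the opening and the grip force at its end, in the units of the state.
- env.read_state(): the state, without advancing time (a new reading comes with each control period).
- env.snapshot(name): name is "scene" or "top"; returns a dict with "color" (480x640x3 uint8, red, green, blue), "K" (3x3 intrinsics, pixels), "world_from_camera" (4x4, takes a point from camera to world coordinates). Camera axes: x right, y up, looking along -z (the intrinsics and any distortion apply to the point x, -y, -z); pixel columns grow to the right and rows downward; lengths in m; the calibration is good to about 2 mm. A picture is of the moment at which its call begins. There is no depth.
- env.job_done(): hands the job in; it is judged then, once.
The state is a dict: "clock": time; "qpos": joint angles; "joint_velocities": joint speeds; "joint_efforts": joint torques, N m; "position": TCP position; "tcp_rot": TCP orientation; "force": force on the tool from outside, world axes, zero at the start; "wrist_torque": the same for the moment, N m; "finger_gap": finger opening in m; "finger_force": force on a finger pad.
Only numpy, scipy, OpenCV 4.12 (cv2) and the standard library are available. Lean on these libraries where they do the work, as an engineer would, in place of code of your own. Each camera call takes 0.05 s, during which the arm holds its last target. There are 200 camera calls.

## Working session

There is one attempt and no reset: what is moved stays moved. The work goes in short steps, Python scripts to look and compute and a tool call to move; the robot and the scene stay as the last step left them, time stands still between calls to the robot, and variables do not carry over. Pictures are saved under pics/ and viewed, at most 10 in all, crops included, and the job is handed in when it is done.

Besides the shell and the picture viewer there is one more tool, called in YAML: its name, and indented under it one key for each argument. apply_moves: Moves the arm, as the interface text tells. Its arguments: {"type":"object","properties":{"dp":{"type":"array"},"dr":{"type":"array"},"fingers":{"type":"array"},"squeeze":{"type":"number"}},"required":["dp","dr","fingers"]}

```bash
mkdir -p pics; ls; python3 - <<'E'
from bench import env
import cv2,numpy as np
for n in("scene","top"):
    s=env.snapshot(n); cv2.imwrite(f"pics/{n}0.png",s["color"][:,:,::-1]); np.savez(f"{n}0.npz",**s)
    print(n,s["K"].round(1).tolist(),s["world_from_camera"].round(3).tolist(),[k for k in s])
print(env.tip_extent,env.read_state())
E
```

```text
pics
scene [[582.0, 0.0, 317.1], [0.0, 582.0, 237.6], [0.0, 0.0, 1.0]] [[0.811, 0.441, -0.385, 0.099], [-0.585, 0.62, -0.523, -0.701], [0.008, 0.649, 0.761, 1.033], [0.0, 0.0, 0.0, 1.0]] ['color', 'K', 'world_from_camera']
top [[543.0, 0.0, 321.8], [0.0, 543.0, 243.9], [0.0, 0.0, 1.0]] [[0.016, 0.975, -0.22, 0.249], [-1.0, 0.016, 0.0, -0.055], [0.004, 0.22, 0.976, 1.55], [0.0, 0.0, 0.0, 1.0]] ['color', 'K', 'world_from_camera']
0.022 {'clock': 0.1, 'qpos': array([-1.20700902,  0.46829105, -0.01158363,  1.60353749,  0.00600961,
        1.07141833, -0.05627147]), 'joint_velocities': array([ 0.00028462, -0.00091389,  0.00113355, -0.00267823, -0.00123904,
        0.00136288, -0.00233556]), 'joint_efforts': array([ 8.52576632e-04, -5.21650279e+01, -1.26396935e-02, -2.44368678e+01,
       -5.68197900e-02,  1.40933765e-02,  4.84912232e-05]), 'position': array([0.25705479, 0.59646604, 0.23573185]), 'tcp_rot': array([-9.76059827e-05,  2.02017831e-01,  9.79381509e-01, -8.04239883e-04]), 'force': array([-0.10366046,  0.20218477,  0.46990249]), 'wrist_torque': array([ 0.01391212, -0.01141642,  0.02054861]), 'finger_force': 0.0, 'finger_gap': 0.09201914087826411}
```

View pics/scene0.png

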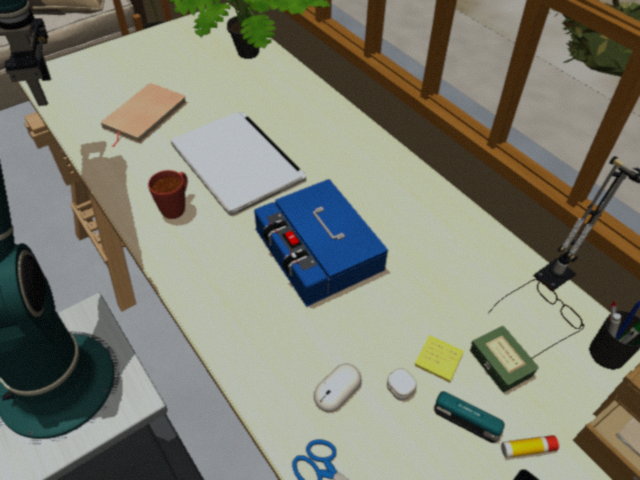

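View pics/top0.png

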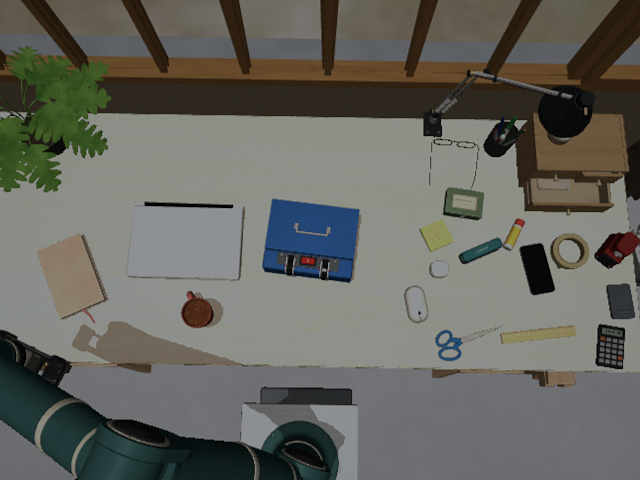

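The scene view shows the blue box with its key at about (293,239). The top view has the box at (265-360, 200-280), the key at (308,261), the wheels at (290,264) and (324,268), the mug at (197,310) and the mouse at (416,303). I'll measure now and zoom in on the marks.

```bash
cat > h.py <<'E'
import numpy as np,cv2
def ray(s,p):
    T=s["world_from_camera"];K=s["K"]
    d=np.linalg.inv(K)@[p[0],p[1],1]; d=T[:3,:3]@[d[0],-d[1],-d[2]]
    return T[:3,3],d/np.linalg.norm(d)
def onz(s,p,z):
    o,d=ray(s,p); return o+d*(z-o[2])/d[2]
def tri(s1,p1,s2,p2):
    A=np.zeros((3,3));b=np.zeros(3)
    for o,d in(ray(s1,p1),ray(s2,p2)):
        P=np.eye(3)-np.outer(d,d);A+=P;b+=P@o
    x=np.linalg.solve(A,b);r=[np.linalg.norm(np.cross(x-o,d)) for o,d in(ray(s1,p1),ray(s2,p2))]
    return x,max(r)
def proj(s,X):
    T=s["world_from_camera"];c=T[:3,:3].T@(np.asarray(X)-T[:3,3]); c=c*[1,-1,-1]; u=s["K"]@c; return u[:2]/u[2]
def blob(m,x0,y0,x1,y1):
    k=np.zeros_like(m);k[y0:y1,x0:x1]=m[y0:y1,x0:x1];return k
E
python3 - <<'E'
import numpy as np,cv2
from h import *
S=dict(np.load("scene0.npz"));T=dict(np.load("top0.npz"))
R={}
for n,s,b in(("s",S,(250,180,395,310)),("t",T,(255,190,370,290))):
    hsv=cv2.cvtColor(s["color"],cv2.COLOR_RGB2HSV)
    red=blob(((hsv[...,0]<8)|(hsv[...,0]>172))&(hsv[...,1]>150)&(hsv[...,2]>90),*b).astype(np.uint8)
    k,l,st,c=cv2.connectedComponentsWithStats(red)
    for i in range(1,k):
        if st[i,4]>2: print(n,"red",st[i],c[i].round(1))
    i=1+st[1:,4].argmax();R[n]=c[i]
    bl=blob((hsv[...,0]>100)&(hsv[...,0]<125)&(hsv[...,1]>130),*b).astype(np.uint8)
    cn=max(cv2.findContours(bl,cv2.RETR_EXTERNAL,cv2.CHAIN_APPROX_NONE)[0],key=cv2.contourArea)
    print(n,"poly",cv2.approxPolyDP(cv2.convexHull(cn),2.5,True)[:,0].tolist())
print("key",tri(S,R["s"],T,R["t"]), onz(T,R["t"],.0845),onz(S,R["s"],.0845))
a=cv2.resize(T["color"][240:290,260:340],(800,500),interpolation=cv2.INTER_CUBIC)[:300+0]
a=cv2.resize(T["color"][244:284,262:360],(784,320),interpolation=cv2.INTER_CUBIC)
b=cv2.resize(S["color"][195:275,250:330],(560,560),interpolation=cv2.INTER_CUBIC)
cv2.imwrite("pics/z1.png",b[:,:,::-1]);cv2.imwrite("pics/z2.png",a[:,:,::-1])
E
```

```text
s red [285 231  14  14 110] [291.4 237.2]
s poly [[329, 180], [386, 249], [383, 269], [306, 305], [257, 230], [255, 210]]
t red [301 257  13   7  67] [307.4 260.1]
t poly [[273, 199], [358, 210], [349, 281], [265, 271], [263, 261]]
key (array([ 0.53338726, -0.01636066,  0.08512237]), np.float64(0.0010069975586593858)) [ 0.5325475 -0.0159951  0.0845   ] [ 0.53467857 -0.0161417   0.0845    ]
```

View pics/z1.png

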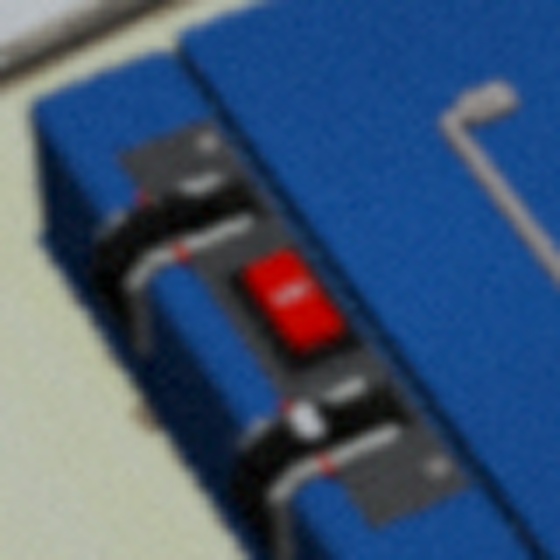

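View pics/z2.png

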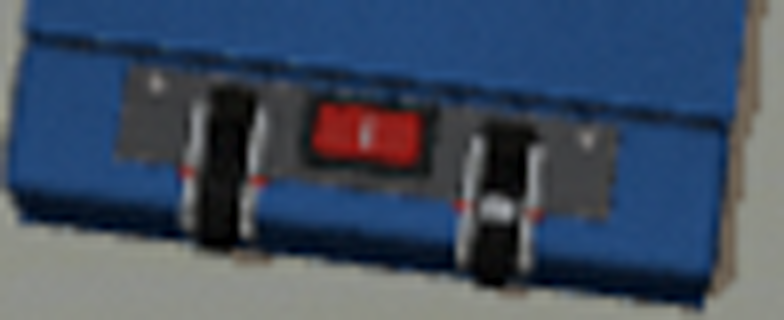

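The right mark already stands between its pointers, at z2 (497,207) with pointers at (459,206) and (534,214). The left mark is hidden on the robot side, and the left wheel's pointers are at (186,173) and (257,182). I'll triangulate the pointers and plan the move.

```bash
python3 - <<'E'
from h import *
S=dict(np.load("scene0.npz"));T=dict(np.load("top0.npz"))
t=lambda u,v:(262+(u+.5)/8-.5,244+(v+.5)/8-.5); s=lambda u,v:(250+(u+.5)/7-.5,195+(v+.5)/7-.5)
P=[tri(S,s(*a),T,t(*b)) for a,b in zip([(145,200),(183,252),(287,403),(325,465)],[(186,173),(257,182),(459,206),(534,214)])]
for p in P: print(p[0].round(4),round(p[1],4))
L=(P[0][0]+P[1][0])/2;R=(P[2][0]+P[3][0])/2
d=L-R;yaw=np.arctan2(-d[0],d[1]);print("L",L,"R",R,np.linalg.norm(d),"yaw",np.degrees(yaw))
a=onz(T,(273,199),.076);b=onz(T,(358,210),.076);print("lid back",a,b,np.degrees(np.arctan2(-(a-b)[0],(a-b)[1])))
from bench import env
st=env.read_state();p=st["position"];q=st["tcp_rot"]
from scipy.spatial.transform import Rotation as Ro
M=Ro.from_quat(q[[1,2,3,0]]).as_matrix();print(M.round(3))
bx=np.array([np.cos(yaw),np.sin(yaw),0]);by=np.array([-np.sin(yaw),np.cos(yaw),0])
tgt=np.array([*L[:2],0])-.008*bx+.006*by+[0,0,.087+.03+env.tip_extent]
M2=np.c_[-bx,by,[0,0,-1]]
print("tgt",tgt,"dp tool cm",M.T@(tgt-p)*100,"dp after turn",M2.T@(tgt-p)*100,"dr",Ro.from_matrix(M.T@M2).as_rotvec())
E
```

```text
[0.5189 0.0452 0.0834] 0.0014
[0.5166 0.0207 0.0829] 0.0018
[ 0.5089 -0.0487  0.084 ] 0.0014
[ 0.5061 -0.0741  0.0828] 0.0007
L [0.51776459 0.03291941 0.08318029] R [ 0.5074922  -0.06139459  0.08344694] 0.09487213954787983 yaw -6.2159726430079045
lid back [0.70890737 0.0855203  0.076     ] [ 0.68060357 -0.15545918  0.076     ] -6.698879790884508
[[-0.918  0.396 -0.001]
 [ 0.396  0.918 -0.002]
 [-0.    -0.002 -1.   ]]
tgt [0.51046128 0.03975034 0.139     ] dp tool cm [-45.30051992 -41.0844118    9.7455983 ] dp after turn [-31.21958879 -52.60047003   9.67318523] dr [-1.62270964e-03 -1.08116830e-04 -2.98346472e-01]
```

apply_moves:
  dp:
    - [0, 0, 0]
    - [0, 0, 0]
    - [0, 0, 0]
    - [-1.4, -2.4, 0]
    - [-1.4, -2.4, 0]
    - [-1.4, -2.4, 0]
    - [-1.4, -2.4, 0]
    - [-1.4, -2.4, 0]
    - [-1.4, -2.4, 0]
    - [-1.4, -2.4, 0]
    - [-1.4, -2.4, 0]
    - [-1.4, -2.4, 0]
  dr:
    - [0, 0, -0.098]
    - [0, 0, -0.098]
    - [0, 0, -0.098]
    - [0, 0, 0]
    - [0, 0, 0]
    - [0, 0, 0]
    - [0, 0, 0]
    - [0, 0, 0]
    - [0, 0, 0]
    - [0, 0, 0]
    - [0, 0, 0]
    - [0, 0, 0]
  fingers: [0, 0, 0, 0, 0, 0, 0, 0, 0, 0, 0, 0]
  squeeze: 5

```text
clock: 1.3
position: [0.3583, 0.3668, 0.2363]
tcp_rot: [-0.0, 0.056, 0.998, -0.0]
force: [0.4, 0.1, -0.8]
finger_gap: 0.0007
finger_force: 0.0
```

apply_moves:
  dp:
    - [-1.4, -2.4, 0]
    - [-1.4, -2.4, 0]
    - [-1.4, -2.4, 0]
    - [-1.4, -2.4, 0]
    - [-1.4, -2.4, 0]
    - [-1.4, -2.4, 0]
    - [-1.4, -2.4, 0]
    - [-1.4, -2.4, 0]
    - [-1.4, -2.4, 0]
    - [-1.4, -2.4, 0]
    - [0, 0, 0]
    - [0, 0, 0]
  dr:
    - [0, 0, 0]
    - [0, 0, 0]
    - [0, 0, 0]
    - [0, 0, 0]
    - [0, 0, 0]
    - [0, 0, 0]
    - [0, 0, 0]
    - [0, 0, 0]
    - [0, 0, 0]
    - [0, 0, 0]
    - [0, 0, 0]
    - [0, 0, 0]
  fingers: [0, 0, 0, 0, 0, 0, 0, 0, 0, 0, 0, 0]

```text
clock: 2.5
position: [0.4699, 0.1137, 0.2363]
tcp_rot: [-0.0, 0.057, 0.998, 0.0]
force: [-0.3, -0.1, -0.9]
finger_gap: 0.0004
finger_force: 0.0
```

apply_moves:
  dp:
    - [-0.8, -1.15, 1.9]
    - [-0.8, -1.15, 1.9]
    - [-0.8, -1.15, 1.9]
    - [-0.8, -1.15, 1.9]
    - [-0.8, -1.15, 1.9]
    - [-0.85, -1.15, 1.9]
    - [0, 0, 0]
    - [0, 0, 0]
  dr:
    - [0, 0, 0]
    - [0, 0, 0]
    - [0, 0, 0]
    - [0, 0, 0]
    - [0, 0, 0]
    - [0, 0, 0]
    - [0, 0, 0]
    - [0, 0, 0]
  fingers: [0, 0, 0, 0, 0, 0, 0, 0]

```text
clock: 3.3
position: [0.5101, 0.0412, 0.1225]
tcp_rot: [-0.001, 0.056, 0.998, 0.0]
force: [0.3, -0.1, 0.4]
finger_gap: 0.0004
finger_force: 0.0
```

```bash
python3 - <<'E'
from bench import env
from h import *
st=env.read_state();print(st["position"].round(4),st["force"].round(2))
S=env.snapshot("scene");T=env.snapshot("top")
tip=st["position"]-[0,0,env.tip_extent];print(proj(S,tip),proj(T,tip))
b=cv2.resize(S["color"][185:265,240:340],(600,480),interpolation=cv2.INTER_CUBIC)
cv2.imwrite("pics/c1.png",b[:,:,::-1])
E
```

```text
[0.5101 0.0412 0.1225] [ 0.34 -0.15  0.43]
[266.81167375 220.92971625] [285.98335891 266.778886  ]
```

View pics/c1.png

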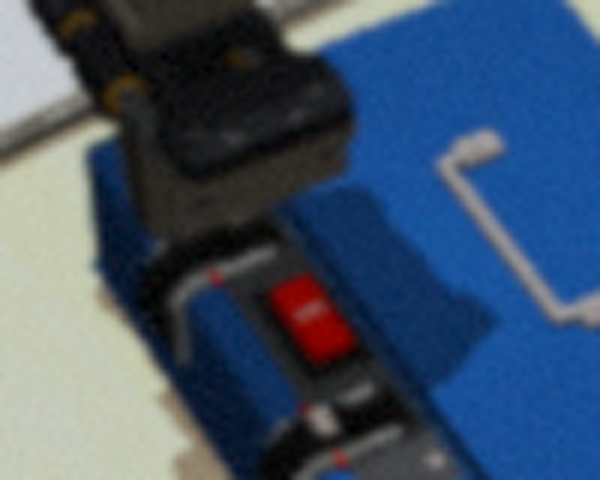

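The gripper body overhangs the left wheel and hides the fingertips. The right mark still stands up at c1 (322,418). Next I lower onto the left wheel.

apply_moves:
  dp:
    - [0, 0, 0.6]
    - [0, 0, 0.5]
    - [0, 0, 0.2]
    - [0, 0, 0]
  dr:
    - [0, 0, 0]
    - [0, 0, 0]
    - [0, 0, 0]
    - [0, 0, 0]
  fingers: [0, 0, 0, 0]

```text
clock: 3.8
position: [0.5105, 0.0401, 0.1095]
tcp_rot: [-0.0, 0.056, 0.998, 0.0]
force: [-1.0, 0.3, -0.2]
finger_gap: 0.0002
finger_force: 0.0
```

apply_moves:
  dp:
    - [0, 0, 0.1]
    - [0, 0, 0.1]
    - [0, 0, 0]
  dr:
    - [0, 0, 0]
    - [0, 0, 0]
    - [0, 0, 0]
  fingers: [0, 0, 0]

```text
clock: 4.1
position: [0.5118, 0.0399, 0.109]
tcp_rot: [0.001, 0.057, 0.998, 0.0]
force: [-1.4, 0.3, 9.6]
finger_gap: 0.0004
finger_force: 5.1
```

apply_moves:
  dp:
    - [-0.25, 0, 0]
    - [-0.25, 0, 0]
    - [-0.25, 0, 0]
  dr:
    - [0, 0, 0]
    - [0, 0, 0]
    - [0, 0, 0]
  fingers: [0, 0, 0]

```text
clock: 4.4
position: [0.5198, 0.039, 0.1092]
tcp_rot: [0.002, 0.057, 0.998, 0.0]
force: [-0.1, 0.1, 8.8]
finger_gap: 0.0003
finger_force: 4.5
```

apply_moves:
  dp:
    - [-0.25, 0, 0]
    - [-0.25, 0, 0]
    - [-0.25, 0, 0]
    - [0, 0, 0]
  dr:
    - [0, 0, 0]
    - [0, 0, 0]
    - [0, 0, 0]
    - [0, 0, 0]
  fingers: [0, 0, 0, 0]

```text
clock: 4.8
position: [0.5272, 0.0382, 0.1092]
tcp_rot: [0.002, 0.057, 0.998, 0.0]
force: [-0.2, 0.5, 9.7]
finger_gap: 0.0004
finger_force: 5.0
```

apply_moves:
  dp:
    - [0, 0, -1]
    - [0, 0, -2]
    - [-3.5, 0, 0]
    - [-3.5, 0, 0]
    - [0, 0, 0]
  dr:
    - [0, 0, 0]
    - [0, 0, 0]
    - [0, 0, 0]
    - [0, 0, 0]
    - [0, 0, 0]
  fingers: [0, 0, 0, 0, 0]

```text
clock: 5.3
position: [0.5988, 0.0294, 0.1384]
tcp_rot: [0.002, 0.057, 0.998, -0.0]
force: [-1.2, 0.0, 0.3]
finger_gap: 0.0007
finger_force: 0.0
```

```bash
cat > look.py <<'E'
import sys
from bench import env
from h import *
st=env.read_state();print(st["position"].round(4),st["force"].round(2))
S=env.snapshot("scene");T=env.snapshot("top")
a=cv2.resize(T["color"][244:284,272:352],(640,320),interpolation=cv2.INTER_CUBIC)
b=cv2.resize(S["color"][205:245,250:330],(640,320),interpolation=cv2.INTER_CUBIC) if len(sys.argv)<3 else cv2.resize(S["color"][160:300,200:400],(800,560))[:280,:640]
cv2.imwrite(f"pics/{sys.argv[1]}.png",np.vstack([a,b[:280]])[:,:,::-1])
E
python3 look.py l1
```

```text
[0.5988 0.0294 0.1384] [-1.19  0.    0.35]
```

View pics/l1.png

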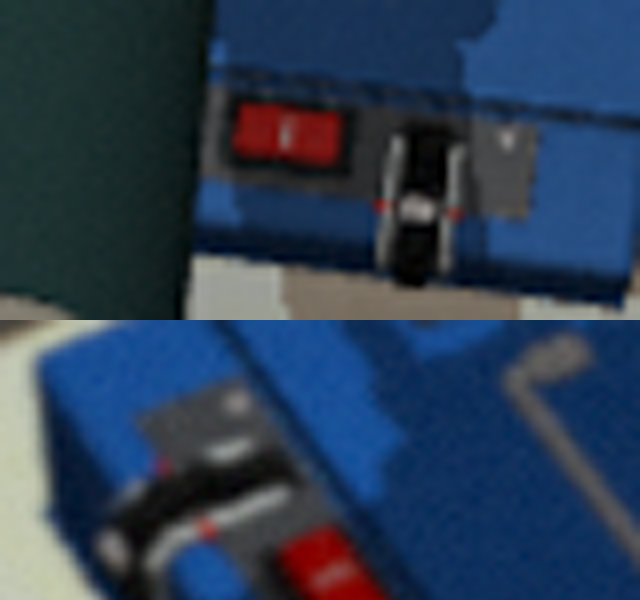

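The top view is blocked by the arm on the left. The scene view shows the left mark low on the wheel front, at l1 (112,548), so scene pixel (264,233.5). I'll compare that with the click positions.

```bash
python3 - <<'E'
from h import *
S=dict(np.load("scene0.npz"))
y=np.radians(-6.4);bx=np.array([np.cos(y),np.sin(y),0])
for k in range(4):
    a=-k*.6283; c=np.array([.5178,.0329,.064])
    print(k,proj(S,c+.024*(np.sin(a)*bx+np.cos(a)*np.array([0,0,1]))))
E
```

```text
0 [272.19359208 225.57954188]
1 [266.47462453 229.34066201]
2 [263.19979203 234.43044016]
3 [263.62175046 238.83591221]
```

The mark is at −2 clicks, so two more strokes are needed.

apply_moves:
  dp:
    - [4.25, 0, 0]
    - [4.25, 0, 0]
    - [0, 0, 0]
    - [0, 0, 2]
    - [0, 0, 0.8]
    - [0, 0, 0.2]
    - [0, 0, 0]
    - [-0.25, 0, 0]
    - [-0.25, 0, 0]
    - [-0.25, 0, 0]
    - [-0.25, 0, 0]
    - [-0.25, 0, 0]
  dr:
    - [0, 0, 0]
    - [0, 0, 0]
    - [0, 0, 0]
    - [0, 0, 0]
    - [0, 0, 0]
    - [0, 0, 0]
    - [0, 0, 0]
    - [0, 0, 0]
    - [0, 0, 0]
    - [0, 0, 0]
    - [0, 0, 0]
    - [0, 0, 0]
  fingers: [0, 0, 0, 0, 0, 0, 0, 0, 0, 0, 0, 0]

```text
clock: 6.6
position: [0.5245, 0.0384, 0.1092]
tcp_rot: [0.001, 0.057, 0.998, 0.0]
force: [-1.2, -0.1, 10.3]
finger_gap: 0.0005
finger_force: 5.4
```

apply_moves:
  dp:
    - [-0.25, 0, 0]
    - [0, 0, 0]
    - [0, 0, -1]
    - [0, 0, 0]
    - [0.8, 0, 0]
    - [0.7, 0, 0]
    - [0, 0, 0]
    - [0, 0, 0.5]
    - [0, 0, 0.3]
    - [0, 0, 0.2]
    - [0, 0, 0]
  dr:
    - [0, 0, 0]
    - [0, 0, 0]
    - [0, 0, 0]
    - [0, 0, 0]
    - [0, 0, 0]
    - [0, 0, 0]
    - [0, 0, 0]
    - [0, 0, 0]
    - [0, 0, 0]
    - [0, 0, 0]
    - [0, 0, 0]
  fingers: [0, 0, 0, 0, 0, 0, 0, 0, 0, 0, 0]

```text
clock: 7.7
position: [0.5125, 0.0397, 0.109]
tcp_rot: [0.002, 0.057, 0.998, 0.0]
force: [-0.3, -0.8, 12.3]
finger_gap: 0.0006
finger_force: 5.9
```

apply_moves:
  dp:
    - [-0.25, 0, 0]
    - [-0.25, 0, 0]
    - [-0.25, 0, 0]
    - [-0.25, 0, 0]
    - [-0.25, 0, 0]
    - [-0.25, 0, 0]
    - [0, 0, 0]
  dr:
    - [0, 0, 0]
    - [0, 0, 0]
    - [0, 0, 0]
    - [0, 0, 0]
    - [0, 0, 0]
    - [0, 0, 0]
    - [0, 0, 0]
  fingers: [0, 0, 0, 0, 0, 0, 0]

```text
clock: 8.4
position: [0.5276, 0.038, 0.1091]
tcp_rot: [0.002, 0.057, 0.998, 0.0]
force: [-0.8, 0.3, 11.9]
finger_gap: 0.0003
finger_force: 6.1
```

apply_moves:
  dp:
    - [0, 0, -1]
    - [0, 0, -2]
    - [-3.5, 0, 0]
    - [-3.5, 0, 0]
    - [0, 0, 0]
  dr:
    - [0, 0, 0]
    - [0, 0, 0]
    - [0, 0, 0]
    - [0, 0, 0]
    - [0, 0, 0]
  fingers: [0, 0, 0, 0, 0]

```text
clock: 8.9
position: [0.5988, 0.0295, 0.1379]
tcp_rot: [0.002, 0.057, 0.998, -0.0]
force: [-1.1, 0.1, -0.6]
finger_gap: 0.0001
finger_force: 0.0
```

```bash
python3 look.py l2
```

```text
[0.5988 0.0295 0.1379] [-1.1   0.07 -0.56]
```

View pics/l2.png

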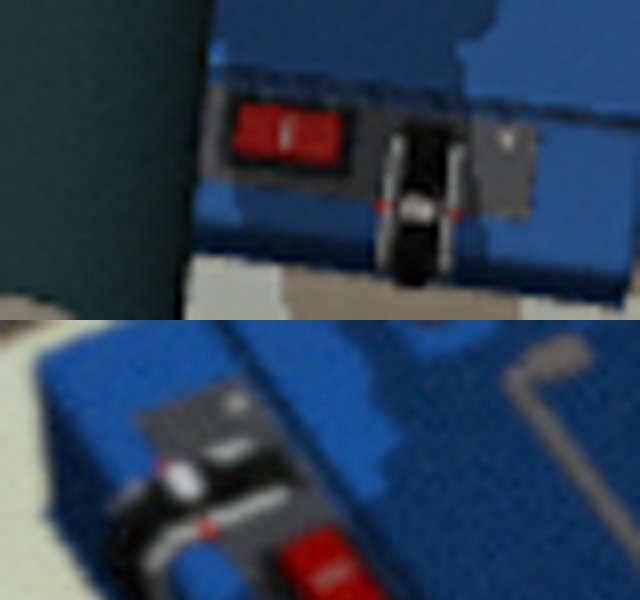

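Both marks are now at the top: the left at l2 (183,480), the right at (418,208). Next I press the red key, aiming slightly forward of its centre.

apply_moves:
  dp:
    - [2.1, -1.8, 0]
    - [2.1, -1.8, 0]
    - [2.2, -1.7, 0]
    - [0, 0, 0]
    - [0, 0, 1.5]
    - [0, 0, 1]
    - [0, 0, 0]
  dr:
    - [0, 0, 0]
    - [0, 0, 0]
    - [0, 0, 0]
    - [0, 0, 0]
    - [0, 0, 0]
    - [0, 0, 0]
    - [0, 0, 0]
  fingers: [0, 0, 0, 0, 0, 0, 0]

```text
clock: 9.7
position: [0.5243, -0.0146, 0.1112]
tcp_rot: [-0.002, 0.056, 0.998, -0.0]
force: [-0.2, -0.5, -0.3]
finger_gap: 0.0006
finger_force: 0.0
```

apply_moves:
  dp:
    - [0, 0, 0.5]
    - [0, 0, 0.4]
    - [0, 0, 0.3]
    - [0, 0, 0.1]
    - [0, 0, 0]
  dr:
    - [0, 0, 0]
    - [0, 0, 0]
    - [0, 0, 0]
    - [0, 0, 0]
    - [0, 0, 0]
  fingers: [0, 0, 0, 0, 0]

```text
clock: 10.2
position: [0.5259, -0.0149, 0.1007]
tcp_rot: [0.0, 0.056, 0.998, 0.0]
force: [-3.8, 0.8, 11.4]
finger_gap: 0.0003
finger_force: 5.5
```

apply_moves:
  dp:
    - [0, 0, -1]
    - [1.0, 0, -1]
    - [2.0, 0, -2]
    - [3, 0, -3]
    - [3, 0, -4]
    - [3, 0, -4]
    - [0, 0, -3]
    - [0, 0, 0]
    - [0, 0, 0]
    - [0, 0, 0]
    - [0, 0, 0]
    - [0, 0, 0]
  dr:
    - [0, 0, 0]
    - [0, 0, 0]
    - [0, 0, 0]
    - [0, 0, 0]
    - [0, 0, 0]
    - [0, 0, 0]
    - [0, 0, 0]
    - [0, 0, 0]
    - [0, 0, 0]
    - [0, 0, 0]
    - [0, 0, 0]
    - [0, 0, 0]
  fingers: [0, 0, 0, 0, 0, 0, 0, 0, 0, 0, 0, 0]

```text
clock: 11.4
position: [0.4059, -0.0018, 0.2785]
tcp_rot: [-0.001, 0.057, 0.998, -0.0]
force: [0.6, -0.5, -0.6]
finger_gap: 0.0006
finger_force: 0.0
```

apply_moves:
  dp:
    - [0, 5, 0]
    - [0, 5, 0]
    - [0, 5, 0]
    - [0, 5, 0]
    - [0, 0, 0]
    - [0, 0, 0]
    - [0, 0, 0]
    - [0, 0, 0]
    - [0, 0, 0]
    - [0, 0, 0]
    - [0, 0, 0]
    - [0, 0, 0]
  dr:
    - [0, 0, 0]
    - [0, 0, 0]
    - [0, 0, 0]
    - [0, 0, 0]
    - [0, 0, 0]
    - [0, 0, 0]
    - [0, 0, 0]
    - [0, 0, 0]
    - [0, 0, 0]
    - [0, 0, 0]
    - [0, 0, 0]
    - [0, 0, 0]
  fingers: [0, 0, 0, 0, 0, 0, 0, 0, 0, 0, 0, 0]

```text
clock: 12.6
position: [0.4288, 0.1969, 0.2797]
tcp_rot: [0.0, 0.057, 0.998, 0.0]
force: [0.2, -0.4, -0.2]
finger_gap: 0.0003
finger_force: 0.0
```

```bash
python3 look.py l3; python3 - <<'E'
from bench import env
from h import *
S=env.snapshot("scene");T=env.snapshot("top")
a=cv2.resize(T["color"][180:300,240:380],(350,300));b=cv2.resize(S["color"][150:300,200:400],(400,300))
c=cv2.resize(S["color"][195:275,250:330],(400,300),interpolation=cv2.INTER_CUBIC);d=cv2.resize(T["color"][244:284,272:352],(350,300),interpolation=cv2.INTER_CUBIC)
cv2.imwrite("pics/f1.png",np.vstack([np.hstack([a,b]),np.hstack([d,c])])[:,:,::-1])
E
```

```text
[0.4288 0.1969 0.2797] [ 0.25 -0.44 -0.18]
```

View pics/f1.png

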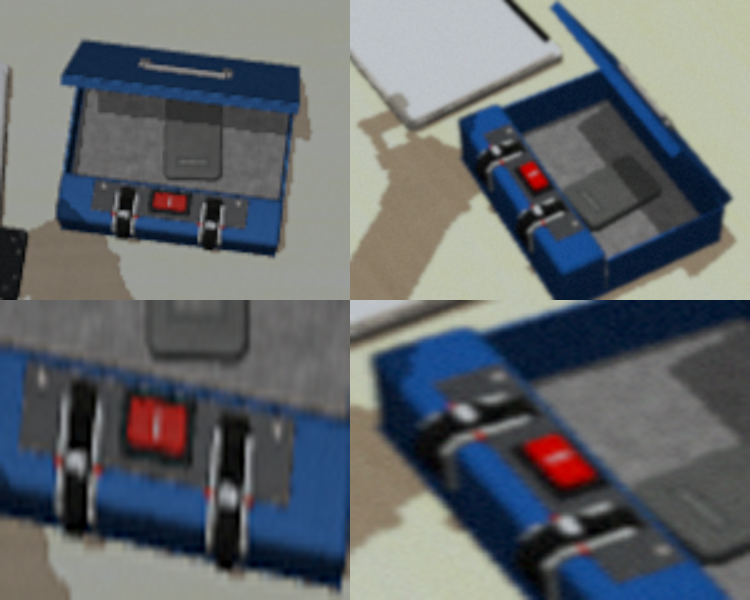

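The lid stands open and both marks sit between their pointers, at f1 (78,465) and (230,495). I'll let things settle briefly, then hand in.

apply_moves:
  dp:
    - [0, 0, 0]
    - [0, 0, 0]
    - [0, 0, 0]
    - [0, 0, 0]
    - [0, 0, 0]
    - [0, 0, 0]
    - [0, 0, 0]
    - [0, 0, 0]
    - [0, 0, 0]
    - [0, 0, 0]
    - [0, 0, 0]
    - [0, 0, 0]
  dr:
    - [0, 0, 0]
    - [0, 0, 0]
    - [0, 0, 0]
    - [0, 0, 0]
    - [0, 0, 0]
    - [0, 0, 0]
    - [0, 0, 0]
    - [0, 0, 0]
    - [0, 0, 0]
    - [0, 0, 0]
    - [0, 0, 0]
    - [0, 0, 0]
  fingers: [0, 0, 0, 0, 0, 0, 0, 0, 0, 0, 0, 0]

```text
clock: 14.0
position: [0.4288, 0.1971, 0.2796]
tcp_rot: [-0.0, 0.056, 0.998, -0.0]
force: [0.6, -0.5, 0.8]
finger_gap: 0.0006
finger_force: 0.0
```

```bash
python3 -c "
from bench import env
print(env.job_done())"
```

```text
the job is handed in; nothing more can be done
None
```

The box is open and the job handed in at about 14 s: I rolled the left wheel three clicks, the right was already correct, and after I pressed the key the last picture showed the lid open and both marks up (no verdict was returned).

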